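# Clear the keepsake box and hold its lid open

## Task

Two round wooden candle stands lie on the lid of the wooden keepsake box: take them off and set them down (do not drop them) on the white plate as a stack, the larger one first, flat in the middle of the plate, and the smaller one centred on top of it. Then, and not before, lift the box's lid to 45 degrees open (half-way to upright) and keep it there so that I can reach in: the lid falls shut by itself, so finish while the gripper is still holding it still at 45 degrees. Leave the vase, the candle glass and the bird figurine where they stand.

Things in the scene. Friction and masses are not known exactly. Their poses are not given: they have to be found in the camera images.
- big_center (a point): the larger candle stand: plain flat turned-wood disc, 64 mm diameter, 16 mm thick, about 45 g, loose. This point is its centre, half-way up; z is its axis. It starts flat on the box lid, left or right of the middle.
- small_center (a point): the smaller candle stand: the same kind of disc, 50 mm diameter, 16 mm thick, about 30 g, loose. This point is its centre, half-way up; z is its axis. It starts flat on the box lid on the other side from the larger one.
- plate_floor (a point): white round plate on a woven straw mat, does not move. This point is the middle of its flat inner floor, where a disc rests, 6 mm above the table. The flat floor is 154 mm across; the rim around it flares to 188 mm across and stands 14 mm above the table.
- box: wooden box that does not move on the table: 170 mm deep (its x), 260 mm wide (its y), 80 mm high, walls 8 mm. Origin at the centre of its underside; its front faces its -x, towards the robot; the lid's hinge line runs along y at its rear (+x) top edge. The closed lid's upper face is 88.5 mm above the table.
- lid (a joint): opening angle of the box lid in rad: 0 shut, grows as the front edge rises, 0.785 = 45 degrees, stop at 1.75. The hinge is free: the lid (about 0.35 kg) falls shut when let go at 45 degrees.
- lid_hinge (a point): point on the lid's hinge line, in the middle of its width, 80.5 mm above the table; axes as the lid: x to the rear, y along the hinge, z out of the lid's upper face.
- lid_handle (a point): middle of the lid's handle, a round brass bar along y on two posts at the front of the lid. In the lid's axes its centre line is 140 mm in front of (-x) and 43 mm above (+z) the hinge point, 35 mm above the lid's upper face. The bar is 11 mm thick, 77 mm clear between the posts. Pinched from above it can turn in the grip as the lid swings, so the gripper may keep pointing down. Axes as the lid.
- vase: ribbed cream vase with green twigs, 80 mm across, 125 mm high without the twigs (about 190 mm with them); leave alone. Origin under its centre.
- candle: candle in a clear glass, 76 mm across, 90 mm high; leave alone. Origin under its centre.
- bird: white bird figurine on a stone, 66 mm across, 95 mm high; leave alone. Origin under the centre of the stone.
There are look-alikes about, which are no part of the job. What is shaped like the part that bears big_center but yellow is not meant. Leave any yellow look-alike of the part that bears small_center alone.

How it is judged:
By the outcome, as a careful person would: the job done as asked, in the order asked, and still so for the second after the job is handed in, while the arm keeps its last pose, push and grip.
It also fails if it takes over 69 s, if anything falls off the work surface, if the arm or the gripper's body presses on something with over 40 N, if the wrist force passes 120 N, or if a joint passes its speed limit or range.

## Robot

A 7-joint arm with a two-finger parallel gripper is mounted at the origin on the work surface. World frame = base frame: x ahead of the robot, y to its left, z up, the work surface at z = 0. Lengths are in m, angles in rad, forces in N, time in s.
With the tool pointing down it reaches from about 0.4 to 0.85 m from the base axis. Payload 10.4 kg.
Tool frame: the origin (TCP) lies between the finger pads; the fingertips stand r.nose_length ahead of it and the grasp point (between the pads) lies 6 mm ahead of it (r.nose_length is the distance from the TCP to the fingertips, in m); z points along the fingers, x is the direction in which the jaws open and shut, and the axes are right-handed (so a half turn about z gives the same grasp; the last joint's range is limited). The gripper opens to 87 mm and grips with 3 to 60 N. Pads are 19 mm wide; open, the fingers measure 117 mm over their backs; the gripper's body (75 mm by 190 mm) begins 51 mm behind the grasp point.
Start: joints at [-1.208, 0.332, -0.065, 1.46, 0.022, 1.35, -0.088], TCP at [0.235, 0.579, 0.215] pointing down, gripper open.
Joint ranges: [-2.6, 2.6], [-0.5, 2.12], [-1.47, 1.34], [0.16, 2.42], [-1.27, 4.41], [0.06, 2.06], [-2.6, 2.6]. Speed limits (rad/s): [2.22, 2.22, 2.79, 2.79, 3.14, 3.14, 3.14].

## Interface

Orientations are given as a unit quaternion [x, y, z, w].
In Python, from bench import r gives the robot as it stands. The module is installed in compiled form; this text tells all that it offers.
- The arm moves only by the shell command python3 -m creep 'ROWS' [OPENING] [FORCE]. ROWS is JSON, a list of rows, each an object of numbers: "x", "y", "z": the shift along the world's x, y, z in m; "spin": the turn about the world's z in degrees. In form: [{"x": .., "y": .., "z": .., "spin": ..}, ...]. A call has 1 to 12 rows; each row is the pose to reach, as a shift and turn from the pose commanded when the call began; what a row does not reach only later rows make up. A row lasts 1/8 s, in which the tool goes at most 62.5 mm and 10.7 degrees, less where a joint would pass 70% of its speed; a pose out of reach is approached as far as the arm can. A call with a gripper value outside its range is refused whole. OPENING is the finger opening in m, from 0 to 0.087, set as the call begins (- or left out, the last holds). The fingers move at their own pace and stop on an object; FORCE is the grip in N (left out, the last holds). Time passes only in rows, so rows that repeat a pose let the fingers close. It gives the time, the measured TCP pose, the force and the opening at its end, in the units of the state.
- r.read_state(): the state, without advancing time (a new reading comes with each control period).
- r.camera(name): name is "scene" or "top"; returns a dict with "pixels" (384x512x3 uint8, blue, green, red), "z_map" (384x512 float32, m along the optical axis (not along the pixel's ray), 0 where there is no reading), "K" (3x3 intrinsics, pixels), "R" (3x3) and "t" (3): a world point X has camera coordinates R X + t. Camera axes: x right, y down, z forward; pixel columns grow to the right and rows downward; lengths in m; the calibration is good to about 2 mm. A picture is of the moment at which its call begins.
- r.close_job(): hands the job in, once; it reports no verdict.
The state is a dict: "time": time; "joint_positions": joint angles; "joint_vel": joint speeds; "joint_torque": joint torques, N m; "ee_pos": TCP position; "eef_rot": TCP orientation; "ft_force": force on the tool from outside, world axes, zero at the start; "torque": the same for the moment, N m; "width": finger opening in m.
Only numpy, scipy, OpenCV 4.12 (cv2) and the standard library are available. Lean on these libraries where they do the work, as an engineer would, in place of code of your own. Each camera call takes 0.05 s, during which the arm holds its last target. There are 200 camera calls.

## Working session

There is one attempt and no reset: what is moved stays moved. The work goes in short steps, Python scripts to look and compute and a shell command to move; the robot and the scene stay as the last step left them, time stands still between calls to the robot, and variables do not carry over. Pictures are saved under pics/ and viewed, about 8 in all and at most 12, crops included, and the job is handed in when it is done.

```bash
mkdir -p pics
cat > h.py <<'E'
from bench import r
import cv2, numpy as np
def snap(cam,name,crop=None,s=1):
    c=r.camera(cam); im=c["pixels"]
    np.savez(''+cam+'.npz',**c)
    if crop: u0,v0,u1,v1=crop; im=im[v0:v1,u0:u1]
    cv2.imwrite('pics/'+name,cv2.resize(im,None,fx=s,fy=s,interpolation=cv2.INTER_CUBIC))
def load(cam): return dict(np.load(''+cam+'.npz'))
def ray(c,u,v,z):  # pixel -> world on plane z
    d=c["R"].T@np.linalg.solve(c["K"],[u,v,1]); o=-c["R"].T@c["t"]
    return o+d*(z-o[2])/d[2]
def dep(c,u,v):
    Z=c["z_map"][int(v),int(u)]; return c["R"].T@(Z*np.linalg.solve(c["K"],[u,v,1])-c["t"])
E
python3 - <<'E'
from h import *
snap("top","t1.png",s=1.5);snap("scene","s1.png",s=1.5)
print(r.nose_length,r.read_state())
E
```

```text
0.025 {'time': 0.1, 'joint_positions': array([-1.20760488,  0.33279483, -0.06465728,  1.46083721,  0.02162387,
        1.34988797, -0.08848917]), 'joint_vel': array([-0.00102916,  0.00073745,  0.00147443, -0.00104498,  0.00141078,
       -0.00222305, -0.00098722]), 'joint_torque': array([ 9.71347326e-04, -6.24539208e+01,  2.41046527e-02, -3.90723574e+01,
       -6.16078055e-02,  3.64574092e-02,  6.70248710e-05]), 'ee_pos': array([0.23508889, 0.57873277, 0.21425166]), 'eef_rot': array([ 8.29547205e-01,  5.58436259e-01, -4.83840471e-04,  3.81103687e-04]), 'ft_force': array([-0.19698115, -0.09169783, -0.32127044]), 'torque': array([0.00043673, 0.04601257, 0.03596684]), 'width': 0.08714334723852994}
```

View pics/t1.png

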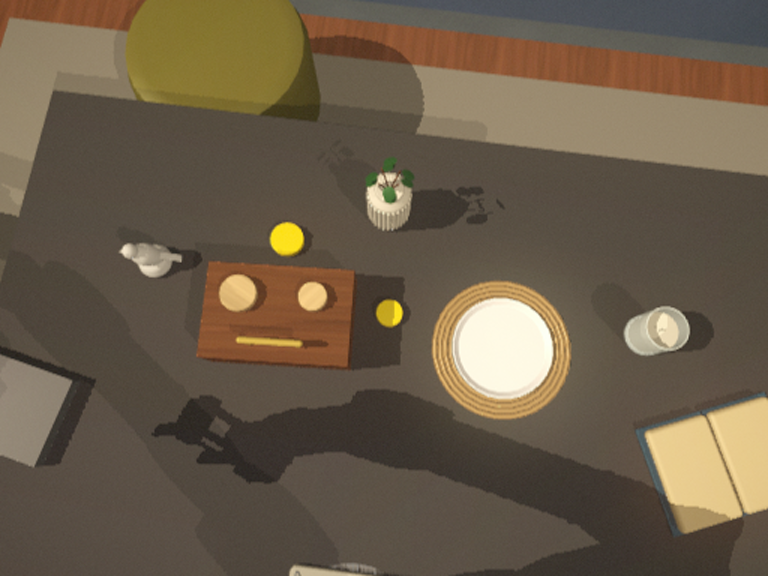

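View pics/s1.png

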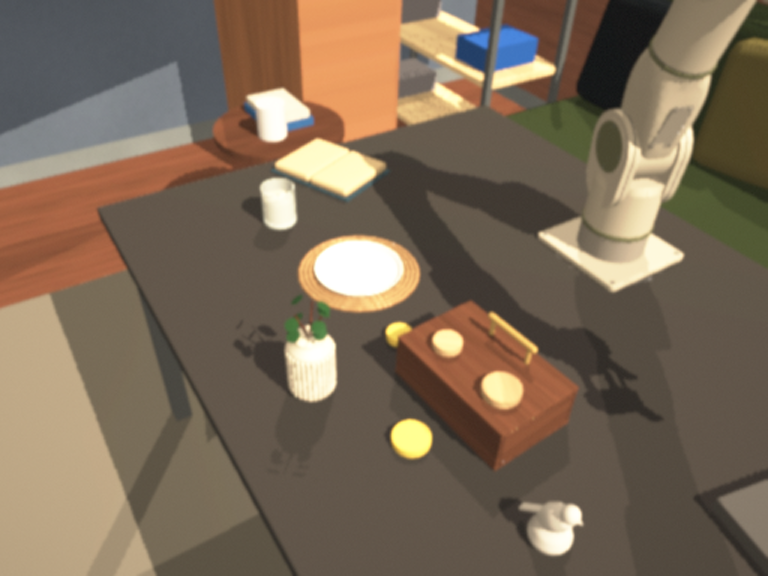

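Top view: the wooden discs lie on the lid at big (159,195) and small (209,197) in unscaled pixels. The look-alikes are yellow discs on the table at (191,159) and (260,209). I choose the two wooden ones on the lid, and check them in one crop.

Run:
```python
from h import *
snap("top","t2.png",(120,150,400,290),2.8)
c=load("top")
hsv=cv2.cvtColor(c["pixels"],cv2.COLOR_BGR2HSV)
print("cam",-c["R"].T@c["t"],c["K"][0,0])
for n,(u,v),z in [("big",(159,195),.1045),("small",(209,197),.1045),("plate",(335,232),.006),("handleL",(158,227),.1235),("handleR",(200,230),.1235),("FL",(131,237),.0885),("FR",(233,244),.0885),("BL",(139,175),.0885),("BR",(236,180),.0885),("ybig",(191,159),.016),("ysm",(260,209),.016),("vase",(259,140),.125),("bird",(100,174),.05),("candle",(440,220),.09)]:
    print(n,hsv[v,u],ray(c,u,v,z).round(4),dep(c,u,v).round(4))
# blobs of wood on lid by depth
H,W=c["z_map"].shape
uu,vv=np.meshgrid(np.arange(W),np.arange(H))
P=(np.stack([uu,vv,np.ones_like(uu)],-1)@np.linalg.inv(c["K"]).T*c["z_map"][...,None]-c["t"])@c["R"]
def blob(n,m):
    k,l,s,ce=cv2.connectedComponentsWithStats(m.astype(np.uint8))
    for i in range(1,k):
        if s[i,4]>60:
            q=P[l==i]; (cx,cy),rad=cv2.minEnclosingCircle(q[:,:2].astype(np.float32))
            print(n,s[i],ce[i].round(1),"med",np.median(q,0).round(4),"mean",q.mean(0).round(4),"circ",round(cx,4),round(cy,4),round(rad,4))
lidbox=(uu>128)&(uu<240)&(vv>172)&(vv<225)
blob("disc",lidbox&(P[...,2]>.097)&(P[...,2]<.112))
blob("lid",(uu>120)&(uu<245)&(vv>165)&(vv<250)&(P[...,2]>.08)&(P[...,2]<.112))
blob("plate",(uu>280)&(uu<390)&(vv>180)&(vv<285)&(hsv[...,1]<60)&(hsv[...,2]>180))
lid=((uu>120)&(uu<245)&(vv>165)&(vv<250)&(P[...,2]>.08)&(P[...,2]<.095))
print(cv2.minAreaRect(P[lid][:,:2].astype(np.float32)))
```

```text
cam [ 0.38578952 -0.00777409  1.0591448 ] 378.2574908465578
big [ 19 116 238] [0.5569 0.2632 0.1045] [0.5573 0.264  0.1019]
small [ 19 115 243] [0.5682 0.1345 0.1045] [0.5687 0.1349 0.1021]
plate [ 24  26 255] [ 0.5336 -0.2148  0.006 ] [ 0.5333 -0.2144  0.008 ]
handleL [ 22 154 225] [0.473  0.2457 0.1235] [0.4728 0.2452 0.1255]
handleR [ 20 169 163] [0.479  0.1411 0.1235] [0.4788 0.1408 0.1252]
FL [ 11 151 140] [0.442  0.3192 0.0885] [0.4469 0.3479 0.0034]
FR [ 11 150  75] [0.4579 0.0574 0.0885] [0.4628 0.0618 0.0223]
BL [ 12 156 132] [0.6063 0.3301 0.0885] [0.6057 0.3292 0.0911]
BR [ 12 105  95] [0.6259 0.0731 0.0885] [0.6255 0.073  0.09  ]
ybig [ 26 231 253] [0.6888 0.2161 0.016 ] [0.6889 0.2161 0.0159]
ysm [ 25 212 198] [0.5696 0.001  0.016 ] [0.5694 0.001  0.0168]
vase [ 20  58 228] [0.7309 0.0256 0.125 ] [0.7378 0.0262 0.1063]
bird [ 19  52 158] [0.604  0.4506 0.05  ] [0.6018 0.4459 0.0604]
candle [ 22  56 223] [ 0.5877 -0.4651  0.09  ] [ 0.5943 -0.48    0.0586]
disc [146 183  26  24 480] [158.4 194.5] med [0.5578 0.2651 0.1053] mean [0.5578 0.2649 0.1051] circ 0.5592 0.2658 0.0323
disc [199 188  19  19 286] [208.1 196.8] med [0.5685 0.1369 0.1051] mean [0.5684 0.1369 0.105 ] circ 0.569 0.137 0.0249
lid [ 131  174  106   70 6212] [184.4 207.9] med [0.5345 0.1954 0.0896] mean [0.5343 0.1954 0.0912] circ 0.5348 0.1961 0.1531
plate [ 302  199   67   67 3557] [334.6 231.9] med [ 0.5331 -0.2132  0.0073] mean [ 0.5331 -0.2125  0.0128] circ 0.4883 -0.1478 0.1736
((0.5349620580673218, 0.1968575417995453), (0.17066533863544464, 0.2604304552078247), 3.819354772567749)
```

View pics/t2.png

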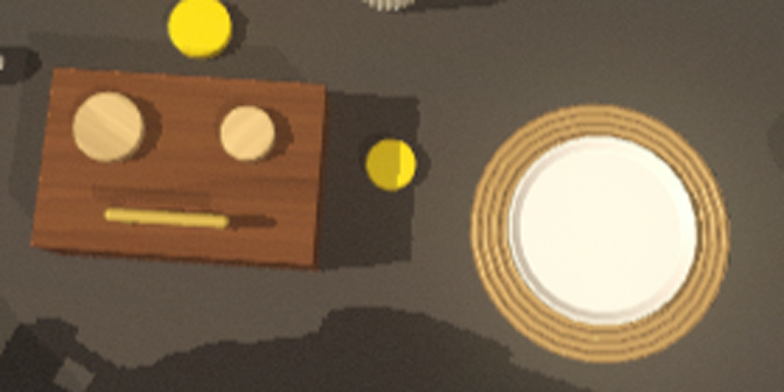

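The crop confirms it: plain wood discs sit on the lid, big at crop (108,127) and small at (247,133). The yellow ones are off the box. Their depths match (tops about 0.105, radii 32 and 25 mm).

Going above the big disc.

```bash
python3 -m creep '[{"x":0.02,"y":-0.02,"spin":4},{"x":0.055,"y":-0.055,"spin":8},{"x":0.095,"y":-0.093,"spin":12},{"x":0.135,"y":-0.132,"spin":16},{"x":0.175,"y":-0.17,"spin":20},{"x":0.215,"y":-0.209,"spin":22},{"x":0.255,"y":-0.248,"spin":22},{"x":0.29,"y":-0.282,"spin":22},{"x":0.315,"y":-0.306,"spin":22},{"x":0.323,"y":-0.314,"spin":22},{"x":0.323,"y":-0.314,"z":-0.02,"spin":22},{"x":0.323,"y":-0.314,"z":-0.04,"spin":22}]' 0.087 20
python3 - <<'E'
from h import *
snap("top","t3.png",(110,140,270,260),4.8)
s=r.read_state();print(s['ee_pos'],s['eef_rot'],s['ft_force'])
E
```

```text
[0.23511815 0.57883568 0.21447505] [ 8.29552848e-01  5.58428057e-01 -3.41410689e-04  2.46026402e-04] [-0.83445822  0.92359719 -0.51899725]invalid input at $[0]: expected keys x, y, z, spin
```

View pics/t3.png

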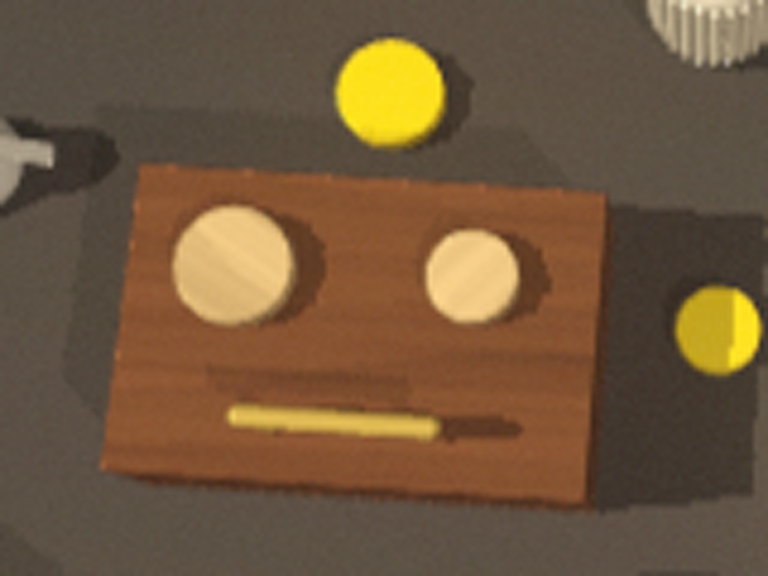

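The move was refused because every row needs all four keys, so nothing moved. The picture is the same scene, enlarged: big at (158.8,195.4), small at (208.3,197.7).

```bash
python3 -m creep '[{"x":0.02,"y":-0.02,"z":0,"spin":4},{"x":0.055,"y":-0.055,"z":0,"spin":8},{"x":0.095,"y":-0.093,"z":0,"spin":12},{"x":0.135,"y":-0.132,"z":0,"spin":16},{"x":0.175,"y":-0.17,"z":0,"spin":20},{"x":0.215,"y":-0.209,"z":0,"spin":22},{"x":0.255,"y":-0.248,"z":0,"spin":22},{"x":0.29,"y":-0.282,"z":0,"spin":22},{"x":0.315,"y":-0.306,"z":0,"spin":22},{"x":0.323,"y":-0.314,"z":0,"spin":22},{"x":0.323,"y":-0.314,"z":-0.02,"spin":22},{"x":0.323,"y":-0.314,"z":-0.04,"spin":22}]' 0.087 20
python3 - <<'E'
from h import *
snap("scene","s2.png",(240,160,420,320),4)
s=r.read_state();print(s['ee_pos'],s['eef_rot'],s['ft_force'])
E
```

```text
time: 1.7
ee_pos: [0.5574, 0.2663, 0.1744]
eef_rot: [0.707, 0.707, 0.0, -0.0]
ft_force: [-0.8, -0.3, 0.1]
width: 0.0872
[0.55613154 0.26581532 0.17136898] [ 0.70717739  0.70703336 -0.00178042 -0.00089512] [-0.76213729 -0.84182998 -2.1332404 ]
```

View pics/s2.png

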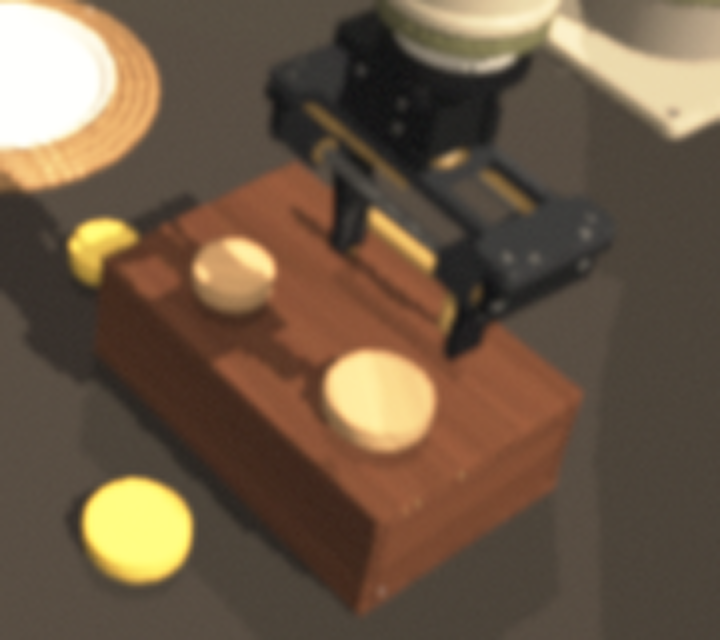

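The fingers look offset from the disc, at tips (345,240) and (460,345) in the crop. I'll check by projection whether that is just parallax.

Run:
```python
from h import *
c=load("scene"); print(-c["R"].T@c["t"])
for p in [(.556,.266,.146),(.556,.266-.046,.146),(.556,.266+.046,.146),(.558,.265,.1045),(.569,.137,.1045)]:
    q=c["K"]@(c["R"]@p+c["t"]); q=q[:2]/q[2]; print(p,((q-[240,160])*4).round())
print(r.read_state()['ee_pos'])
```

```text
[1.1020393  0.74083154 0.86716825]
(0.556, 0.266, 0.146) [393. 340.]
(0.556, 0.22000000000000003, 0.146) [342. 291.]
(0.556, 0.312, 0.146) [447. 392.]
(0.558, 0.265, 0.1045) [379. 389.]
(0.569, 0.137, 0.1045) [233. 265.]
[0.55613154 0.26581532 0.17136898]
```

Run:
```python
from h import *
c=load("scene")
for a,b in [(345,235),(348,225),(350,205),(458,340),(465,325),(470,310),(545,250),(300,90),(379,400),(240,265)]:
    print((a,b),dep(c,240+a/4,160+b/4).round(3))
H,W=c["z_map"].shape
uu,vv=np.meshgrid(np.arange(W),np.arange(H))
P=(np.stack([uu,vv,np.ones_like(uu)],-1)@np.linalg.inv(c["K"]).T*c["z_map"][...,None]-c["t"])@c["R"]
print("scene pts near", )
m=(uu>318)&(uu<366)&(vv>200)&(vv<250)&(P[...,2]>.132)&(P[...,2]<.17)
q=P[m]; print(len(q),q.min(0),q.max(0),q.mean(0))
for z in np.arange(.1,.2,.01):
    k=P[(P[...,2]>z)&(P[...,2]<z+.01)&(np.hypot(P[...,0]-.54,P[...,1]-.25)<.1)]
    if len(k): print(round(z,2),len(k),k.min(0).round(3),k.max(0).round(3))
```

```text
(345, 235) [0.565 0.223 0.197]
(348, 225) [0.563 0.222 0.204]
(350, 205) [0.564 0.222 0.219]
(458, 340) [0.564 0.317 0.196]
(465, 325) [0.564 0.319 0.209]
(470, 310) [0.567 0.322 0.225]
(545, 250) [0.566 0.356 0.294]
(300, 90) [0.592 0.199 0.296]
(379, 400) [0.564 0.272 0.106]
(240, 265) [0.563 0.137 0.101]
scene pts near
1 [0.48416285 0.16484968 0.13219672] [0.48416285 0.16484968 0.13219672] [0.48416285 0.16484968 0.13219672]
0.1 490 [0.478 0.151 0.1  ] [0.591 0.297 0.108]
0.11 8 [0.478 0.23  0.111] [0.481 0.237 0.12 ]
0.12 75 [0.474 0.169 0.12 ] [0.488 0.229 0.13 ]
0.13 5 [0.477 0.183 0.13 ] [0.482 0.214 0.132]
0.17 1 [0.566 0.213 0.18 ] [0.566 0.213 0.18 ]
0.18 43 [0.546 0.212 0.182] [0.568 0.318 0.19 ]
0.19 63 [0.545 0.211 0.19 ] [0.569 0.318 0.2  ]
```

```bash
cat >> h.py <<'E'
def cloud(c):
    H,W=c["z_map"].shape
    uu,vv=np.meshgrid(np.arange(W),np.arange(H))
    return (np.stack([uu,vv,np.ones_like(uu)],-1)@np.linalg.inv(c["K"]).T*c["z_map"][...,None]-c["t"])@c["R"]
E
python3 - <<'E'
from h import *
print(r.read_state()['ee_pos'],r.read_state()['time'])
c=r.camera("scene");P=cloud(c)
print(r.read_state()['ee_pos'],r.read_state()['time'],r.read_state()['joint_positions'])
for z in np.arange(.13,.2,.01):
    k=P[(P[...,2]>z)&(P[...,2]<z+.01)&(np.hypot(P[...,0]-.54,P[...,1]-.25)<.1)]
    if len(k): print(round(z,2),len(k),k.min(0).round(3),k.max(0).round(3))
E
```

```text
[0.55613154 0.26581532 0.17136898] 1.75
[0.55619949 0.26574844 0.17265511] 1.8 [-0.63216831  0.33881827  0.14187184  1.54716894 -0.04998279  1.26314032
  1.08767236]
0.13 7 [0.479 0.17  0.13 ] [0.488 0.213 0.133]
0.17 6 [0.547 0.213 0.175] [0.566 0.315 0.18 ]
0.18 62 [0.545 0.212 0.18 ] [0.568 0.317 0.19 ]
0.19 55 [0.545 0.214 0.19 ] [0.568 0.318 0.2  ]
0.2 55 [0.545 0.211 0.2  ] [0.568 0.319 0.21 ]
```

Run:
```python
from h import *
for n in("scene","top"):
  c=r.camera(n);P=cloud(c);print(n)
  for z in np.arange(.17,.34,.01):
    k=P[(P[...,2]>z)&(P[...,2]<z+.01)&(np.hypot(P[...,0]-.55,P[...,1]-.26)<.14)]
    if len(k): print(round(z,2),len(k),k.min(0).round(3),k.max(0).round(3))
```

```text
scene
0.17 1 [0.548 0.22  0.18 ] [0.548 0.22  0.18 ]
0.18 54 [0.544 0.211 0.18 ] [0.568 0.318 0.19 ]
0.19 62 [0.544 0.212 0.19 ] [0.569 0.318 0.2  ]
0.2 55 [0.547 0.211 0.2  ] [0.567 0.318 0.21 ]
0.21 48 [0.548 0.209 0.21 ] [0.568 0.32  0.22 ]
0.22 34 [0.545 0.206 0.22 ] [0.569 0.323 0.23 ]
0.23 20 [0.545 0.207 0.23 ] [0.568 0.218 0.24 ]
0.24 15 [0.544 0.214 0.24 ] [0.564 0.35  0.25 ]
0.25 152 [0.52  0.178 0.25 ] [0.595 0.353 0.26 ]
0.26 336 [0.52 0.18 0.26] [0.596 0.353 0.27 ]
0.27 319 [0.52  0.172 0.27 ] [0.596 0.359 0.28 ]
0.28 384 [0.518 0.173 0.28 ] [0.596 0.36  0.29 ]
0.29 933 [0.519 0.168 0.29 ] [0.595 0.36  0.3  ]
0.3 194 [0.53  0.215 0.3  ] [0.583 0.283 0.31 ]
0.31 135 [0.53  0.213 0.31 ] [0.581 0.282 0.32 ]
0.32 115 [0.536 0.215 0.32 ] [0.583 0.282 0.33 ]
0.33 27 [0.561 0.226 0.33 ] [0.592 0.282 0.34 ]
top
0.25 4 [0.519 0.179 0.257] [0.521 0.211 0.26 ]
0.26 67 [0.519 0.18  0.26 ] [0.59  0.276 0.27 ]
0.27 131 [0.519 0.173 0.27 ] [0.595 0.277 0.279]
0.28 38 [0.519 0.171 0.28 ] [0.594 0.236 0.29 ]
0.29 703 [0.519 0.171 0.29 ] [0.595 0.231 0.3  ]
0.3 45 [0.532 0.216 0.3  ] [0.579 0.228 0.31 ]
0.31 34 [0.535 0.216 0.31 ] [0.578 0.226 0.32 ]
0.32 38 [0.535 0.216 0.32 ] [0.578 0.219 0.33 ]
0.33 43 [0.535 0.216 0.33 ] [0.578 0.237 0.34 ]
```

Both cameras agree that the whole gripper is about 31 mm higher than ee_pos says: the tips are at about 0.177 and the body starts at about 0.25. The cameras also give correct heights for the discs and lid, so I trust them. I'll descend in part and re-measure.

```bash
python3 -m creep '[{"x":0,"y":0,"z":-0.01,"spin":0},{"x":0,"y":0,"z":-0.025,"spin":0},{"x":0,"y":0,"z":-0.04,"spin":0},{"x":0,"y":0,"z":-0.053,"spin":0},{"x":0,"y":0,"z":-0.06,"spin":0},{"x":0,"y":0,"z":-0.06,"spin":0}]'
cat >> h.py <<'E'
def grip(x,y,tipguess):
    """tip height, finger extents, body bottom from scene cam, gripper around x,y"""
    c=r.camera("scene");P=cloud(c); hsv=cv2.cvtColor(c["pixels"],cv2.COLOR_BGR2HSV)
    near=(abs(P[...,0]-x)<.15)&(abs(P[...,1]-y)<.15)
    for z in np.arange(tipguess-.012,tipguess+.1,.004):
        k=P[near&(hsv[...,2]<90)&(P[...,2]>z)&(P[...,2]<z+.004)]
        if len(k): print(round(z,3),len(k),k.min(0).round(3)[:2],k.max(0).round(3)[:2])
E
python3 - <<'E'
from h import *
grip(.557,.265,.117); print(r.read_state()['ee_pos'])
E
```

```text
time: 2.65
ee_pos: [0.558, 0.2649, 0.1144]
eef_rot: [0.708, 0.706, -0.0, -0.0]
ft_force: [-0.3, 0.3, -0.1]
width: 0.0869
0.121 10 [0.55  0.211] [0.568 0.315]
0.125 18 [0.55  0.213] [0.568 0.316]
0.129 18 [0.546 0.216] [0.569 0.317]
0.133 22 [0.55  0.213] [0.569 0.317]
0.137 17 [0.549 0.214] [0.569 0.316]
0.141 15 [0.548 0.212] [0.568 0.316]
0.145 20 [0.548 0.209] [0.571 0.317]
0.149 12 [0.552 0.215] [0.569 0.316]
0.153 14 [0.559 0.208] [0.57  0.318]
0.157 15 [0.558 0.206] [0.569 0.32 ]
0.161 9 [0.56  0.212] [0.569 0.321]
0.165 11 [0.549 0.208] [0.57 0.22]
0.169 14 [0.548 0.207] [0.569 0.22 ]
0.173 7 [0.549 0.206] [0.57  0.221]
0.177 4 [0.554 0.214] [0.561 0.216]
0.181 5 [0.554 0.212] [0.563 0.217]
0.185 4 [0.557 0.214] [0.563 0.215]
0.189 9 [0.526 0.214] [0.593 0.35 ]
0.193 35 [0.522 0.179] [0.595 0.351]
0.197 65 [0.523 0.179] [0.596 0.351]
0.201 76 [0.522 0.175] [0.597 0.352]
0.205 107 [0.526 0.181] [0.597 0.351]
0.209 88 [0.58  0.181] [0.597 0.351]
0.213 144 [0.525 0.172] [0.597 0.357]
0.217 68 [0.521 0.172] [0.596 0.358]
[0.5582641  0.26509519 0.11500012]
```

```bash
python3 -m creep '[{"x":0,"y":0,"z":-0.008,"spin":0},{"x":0,"y":0,"z":-0.016,"spin":0},{"x":0,"y":0,"z":-0.022,"spin":0},{"x":0,"y":0,"z":-0.025,"spin":0},{"x":0,"y":0,"z":-0.025,"spin":0}]'
python3 - <<'E'
from h import *
grip(.557,.265,.092)
snap("scene","s3.png",(270,200,390,290),6.4)
E
```

```text
time: 3.32
ee_pos: [0.5581, 0.265, 0.0897]
eef_rot: [0.708, 0.706, -0.0, -0.0]
ft_force: [0.4, 0.4, -0.1]
width: 0.0871
0.08 58 [0.609 0.116] [0.626 0.328]
0.084 179 [0.496 0.115] [0.624 0.32 ]
0.088 289 [0.496 0.116] [0.619 0.307]
0.092 3 [0.563 0.218] [0.605 0.269]
0.096 8 [0.551 0.21 ] [0.569 0.315]
0.1 19 [0.549 0.211] [0.569 0.316]
0.104 17 [0.55  0.212] [0.571 0.317]
0.108 21 [0.552 0.213] [0.57  0.317]
0.112 18 [0.548 0.216] [0.569 0.317]
0.116 16 [0.552 0.214] [0.57  0.316]
0.12 17 [0.549 0.213] [0.569 0.317]
0.124 12 [0.552 0.21 ] [0.57  0.318]
0.128 12 [0.553 0.21 ] [0.57  0.319]
0.132 15 [0.557 0.209] [0.571 0.319]
0.136 8 [0.562 0.209] [0.569 0.22 ]
0.14 10 [0.547 0.207] [0.569 0.22 ]
0.144 12 [0.546 0.208] [0.57 0.22]
0.148 9 [0.548 0.207] [0.569 0.22 ]
0.152 3 [0.552 0.213] [0.556 0.215]
0.156 3 [0.556 0.216] [0.562 0.217]
0.16 4 [0.559 0.215] [0.565 0.216]
0.164 5 [0.56  0.213] [0.586 0.35 ]
0.168 26 [0.523 0.214] [0.596 0.351]
0.172 55 [0.522 0.179] [0.596 0.352]
0.176 60 [0.523 0.177] [0.596 0.351]
0.18 79 [0.53  0.178] [0.598 0.351]
0.184 86 [0.578 0.182] [0.596 0.35 ]
0.188 141 [0.54  0.172] [0.596 0.356]
```

View pics/s3.png

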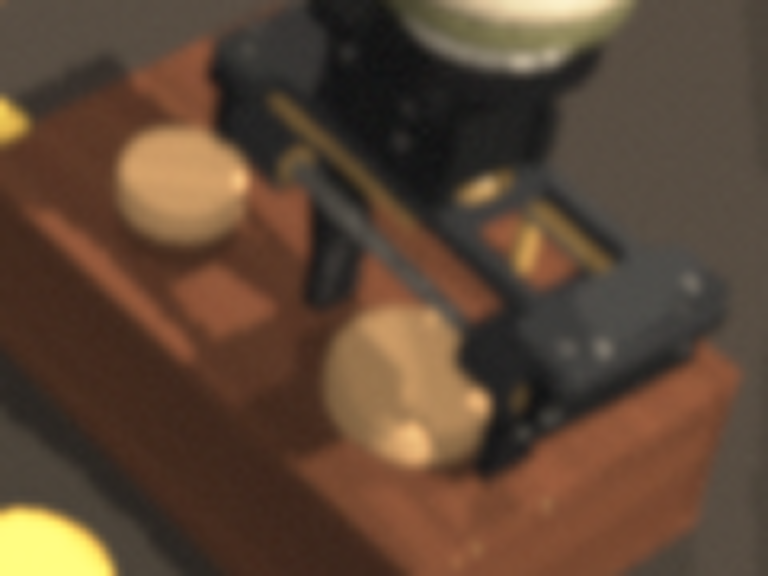

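Picture: the fingers straddle the big disc, with tips at (330,300) and (500,465) and a few mm above the lid. Force is zero. I'll go 3 mm lower and close.

```bash
python3 -m creep '[{"x":0,"y":0,"z":-0.003,"spin":0},{"x":0,"y":0,"z":-0.003,"spin":0}]' && python3 -m creep '[{"x":0,"y":0,"z":0,"spin":0},{"x":0,"y":0,"z":0,"spin":0},{"x":0,"y":0,"z":0,"spin":0},{"x":0,"y":0,"z":0,"spin":0},{"x":0,"y":0,"z":0,"spin":0},{"x":0,"y":0,"z":0,"spin":0}]' 0.055 15
```

```text
time: 3.68
ee_pos: [0.558, 0.2651, 0.0868]
eef_rot: [0.708, 0.706, -0.0, -0.0]
ft_force: [0.2, -0.0, -0.7]
width: 0.0871
time: 4.42
ee_pos: [0.5582, 0.2651, 0.087]
eef_rot: [0.708, 0.706, 0.0, -0.0]
ft_force: [-0.8, 0.3, 1.4]
width: 0.0635
```

```bash
python3 -m creep '[{"x":0,"y":0,"z":0.008,"spin":0},{"x":0,"y":0,"z":0.025,"spin":0},{"x":0,"y":0,"z":0.045,"spin":0},{"x":0,"y":0,"z":0.06,"spin":0},{"x":0,"y":-0.01,"z":0.07,"spin":0},{"x":0,"y":-0.03,"z":0.07,"spin":0},{"x":-0.005,"y":-0.065,"z":0.07,"spin":0},{"x":-0.01,"y":-0.105,"z":0.07,"spin":0},{"x":-0.015,"y":-0.145,"z":0.07,"spin":0},{"x":-0.02,"y":-0.19,"z":0.07,"spin":0},{"x":-0.025,"y":-0.235,"z":0.07,"spin":0},{"x":-0.025,"y":-0.28,"z":0.07,"spin":0}]' && python3 -m creep '[{"x":0,"y":-0.045,"z":0,"spin":0},{"x":0,"y":-0.09,"z":0,"spin":0},{"x":0,"y":-0.13,"z":0,"spin":0},{"x":0,"y":-0.165,"z":-0.01,"spin":0},{"x":0,"y":-0.187,"z":-0.03,"spin":0},{"x":0,"y":-0.196,"z":-0.05,"spin":0},{"x":0,"y":-0.198,"z":-0.07,"spin":0},{"x":0,"y":-0.198,"z":-0.085,"spin":0},{"x":0,"y":-0.198,"z":-0.1,"spin":0},{"x":0,"y":-0.198,"z":-0.11,"spin":0},{"x":0,"y":-0.198,"z":-0.11,"spin":0}]'
python3 - <<'E'
from h import *
s=r.read_state();print(s['ee_pos'],s['width'])
grip(.533,-.213,.049)
snap("scene","s4.png",(180,120,300,210),6.4)
c=load("scene");P=cloud(c);hsv=cv2.cvtColor(c["pixels"],cv2.COLOR_BGR2HSV)
m=(abs(P[...,0]-.533)<.12)&(abs(P[...,1]+.213)<.12)&(P[...,2]>.02)&(P[...,2]<.08)&(hsv[...,0]<26)&(hsv[...,1]>70)&(hsv[...,2]>110)
print(P[m].min(0),P[m].max(0),m.sum())
# plate centre by white points below .02
t=r.camera("top")
E
```

```text
time: 5.92
ee_pos: [0.5318, -0.0179, 0.1564]
eef_rot: [0.708, 0.706, -0.0, -0.0]
ft_force: [0.7, -0.1, 0.3]
width: 0.0632
time: 7.3
ee_pos: [0.5328, -0.2126, 0.0463]
eef_rot: [0.708, 0.707, -0.0, -0.001]
ft_force: [-0.5, -0.2, -0.3]
width: 0.0638
[ 0.53283248 -0.21260354  0.04632852] 0.063848549639432
0.057 1 [ 0.537 -0.179] [ 0.537 -0.179]
0.061 3 [ 0.529 -0.174] [ 0.537 -0.173]
0.065 12 [ 0.526 -0.248] [ 0.545 -0.172]
0.069 7 [ 0.53  -0.254] [ 0.541 -0.173]
0.073 14 [ 0.532 -0.253] [ 0.545 -0.171]
0.077 7 [ 0.531 -0.251] [ 0.542 -0.173]
0.081 11 [ 0.531 -0.256] [ 0.545 -0.17 ]
0.085 5 [ 0.527 -0.255] [ 0.543 -0.172]
0.089 6 [ 0.533 -0.252] [ 0.544 -0.167]
0.093 6 [ 0.535 -0.255] [ 0.543 -0.244]
0.097 5 [ 0.526 -0.256] [ 0.544 -0.243]
0.101 4 [ 0.528 -0.258] [ 0.545 -0.246]
0.105 8 [ 0.526 -0.259] [ 0.544 -0.245]
0.109 3 [ 0.524 -0.254] [ 0.532 -0.248]
0.113 2 [ 0.534 -0.252] [ 0.537 -0.252]
0.117 2 [ 0.538 -0.254] [ 0.543 -0.25 ]
0.121 5 [ 0.502 -0.251] [ 0.567 -0.13 ]
0.125 17 [ 0.502 -0.295] [ 0.567 -0.125]
0.129 36 [ 0.495 -0.298] [ 0.572 -0.123]
0.133 44 [ 0.501 -0.297] [ 0.572 -0.125]
0.137 58 [ 0.495 -0.298] [ 0.572 -0.127]
0.141 43 [ 0.505 -0.299] [ 0.573 -0.124]
0.145 78 [ 0.505 -0.309] [ 0.573 -0.122]
0.149 40 [ 0.498 -0.297] [ 0.571 -0.12 ]
[ 0.52142139 -0.25515352  0.04938804] [ 0.56614661 -0.18116774  0.07617849] 171
```

View pics/s4.png

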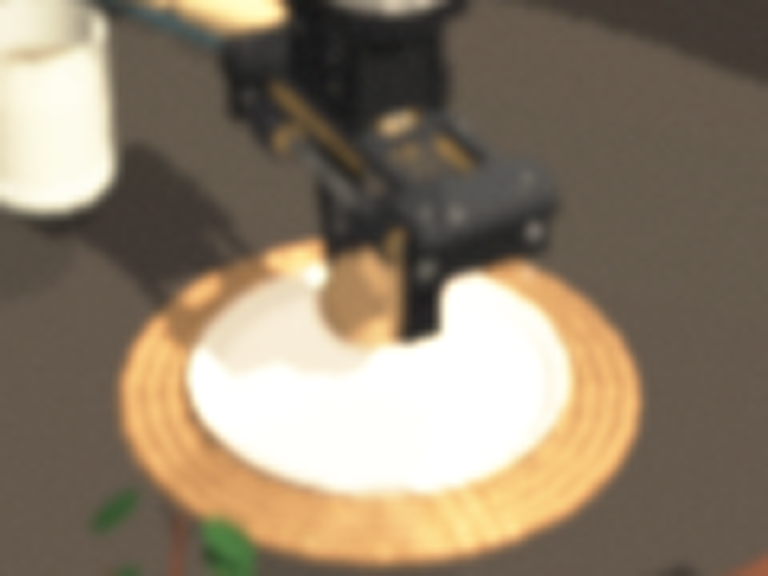

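```bash
python3 - <<'E'
from h import *
c=load("scene");print(ray(c,239.3,179.2,.014))
t=load("top")
hsv=cv2.cvtColor(t["pixels"],cv2.COLOR_BGR2HSV);m=(hsv[...,1]<60)&(hsv[...,2]>170);m[:,:290]=0;m[:,380:]=0;m[:180]=0;m[285:]=0
k=max(cv2.findContours(m.astype(np.uint8),0,1)[0],key=cv2.contourArea);e=cv2.fitEllipse(k);print(e,ray(t,*e[0],.014))
m=(hsv[...,0]<26)&(hsv[...,1]>80)&(hsv[...,2]>120);m[:,:280]=0;m[:,390:]=0;m[:180]=0;m[285:]=0
k=max(cv2.findContours(m.astype(np.uint8),0,1)[0],key=cv2.contourArea);e=cv2.fitEllipse(k);print(e,ray(t,*e[0],.004))
E
python3 -m creep '[{"x":0,"y":0,"z":-0.01,"spin":0},{"x":0,"y":0,"z":-0.02,"spin":0},{"x":0,"y":0,"z":-0.028,"spin":0},{"x":0,"y":0,"z":-0.034,"spin":0},{"x":0,"y":0,"z":-0.037,"spin":0},{"x":0,"y":0,"z":-0.038,"spin":0}]'
```

```text
[ 0.53877756 -0.20453131  0.014     ]
((334.6279296875, 231.94473266601562), (65.12464904785156, 67.66358184814453), 137.20028686523438) [ 0.53247636 -0.2122      0.014     ]
((333.805908203125, 232.96253967285156), (90.49597930908203, 94.42716979980469), 136.02626037597656) [ 0.53074001 -0.21212185  0.004     ]
time: 8.2
ee_pos: [0.5332, -0.213, 0.0089]
eef_rot: [0.708, 0.706, -0.0, -0.0]
ft_force: [-0.2, 0.4, -1.1]
width: 0.0635
```

```bash
python3 -m creep '[{"x":0,"y":0,"z":-0.001,"spin":0},{"x":0,"y":0,"z":-0.002,"spin":0},{"x":0,"y":0,"z":-0.002,"spin":0}]';python3 -m creep '[{"x":0,"y":0,"z":-0.001,"spin":0},{"x":0,"y":0,"z":-0.001,"spin":0}]';python3 -m creep '[{"x":0,"y":0,"z":-0.001,"spin":0},{"x":0,"y":0,"z":-0.001,"spin":0}]'
```

```text
time: 8.57
ee_pos: [0.5332, -0.2129, 0.007]
eef_rot: [0.708, 0.706, 0.0, 0.0]
ft_force: [0.2, 0.2, -0.8]
width: 0.0636
time: 8.82
ee_pos: [0.5331, -0.2129, 0.0059]
eef_rot: [0.708, 0.706, 0.0, -0.0]
ft_force: [0.4, -0.4, 0.1]
width: 0.0635
time: 9.07
ee_pos: [0.5332, -0.2129, 0.0049]
eef_rot: [0.708, 0.706, 0.0, -0.0]
ft_force: [1.2, 0.0, -0.2]
width: 0.0632
```

```bash
python3 -m creep '[{"x":0,"y":0,"z":-0.0007,"spin":0},{"x":0,"y":0,"z":-0.0007,"spin":0}]';python3 -m creep '[{"x":0,"y":0,"z":-0.0007,"spin":0},{"x":0,"y":0,"z":-0.0007,"spin":0}]'
python3 - <<'E'
from h import *
c=r.camera("scene");P=cloud(c);hsv=cv2.cvtColor(c["pixels"],cv2.COLOR_BGR2HSV)
m=(np.hypot(P[...,0]-.533,P[...,1]+.213)<.045)&(P[...,2]>.008)&(P[...,2]<.05)&(hsv[...,0]<26)&(hsv[...,1]>70)&(hsv[...,2]>90)
print(np.percentile(P[m][:,2],[2,10,50,75,90,98]),m.sum())
E
```

```text
time: 9.32
ee_pos: [0.5332, -0.2129, 0.0045]
eef_rot: [0.708, 0.706, 0.0, -0.0]
ft_force: [-2.0, 1.1, 3.9]
width: 0.0634
time: 9.57
ee_pos: [0.5333, -0.2129, 0.0044]
eef_rot: [0.708, 0.706, 0.0, -0.0]
ft_force: [-5.4, 1.8, 12.2]
width: 0.0633
[0.00896843 0.01367044 0.02162391 0.02305734 0.02460741 0.03597274] 160
```

Contact: 12 N on the tool, and the disc top at about 0.022 as expected. Release, lift clear, and go above the small disc at (0.568, 0.1365).

```bash
python3 -m creep '[{"x":0,"y":0,"z":0.0007,"spin":0},{"x":0,"y":0,"z":0.0007,"spin":0},{"x":0,"y":0,"z":0.0007,"spin":0},{"x":0,"y":0,"z":0.0007,"spin":0}]' 0.080 15 && python3 -m creep '[{"x":0,"y":0,"z":0.005,"spin":0},{"x":0,"y":0,"z":0.015,"spin":0},{"x":0,"y":0,"z":0.035,"spin":0},{"x":0,"y":0,"z":0.065,"spin":0},{"x":0,"y":0,"z":0.095,"spin":0},{"x":0,"y":0,"z":0.125,"spin":0},{"x":0,"y":0.02,"z":0.145,"spin":0},{"x":0.005,"y":0.05,"z":0.155,"spin":0},{"x":0.01,"y":0.09,"z":0.155,"spin":0},{"x":0.015,"y":0.13,"z":0.155,"spin":0},{"x":0.02,"y":0.17,"z":0.155,"spin":0},{"x":0.03,"y":0.21,"z":0.155,"spin":0}]' && python3 -m creep '[{"x":0.003,"y":0.05,"z":0,"spin":0},{"x":0.005,"y":0.09,"z":0,"spin":0},{"x":0.005,"y":0.12,"z":-0.005,"spin":0},{"x":0.005,"y":0.135,"z":-0.015,"spin":0},{"x":0.005,"y":0.1395,"z":-0.025,"spin":0},{"x":0.005,"y":0.1395,"z":-0.03,"spin":0},{"x":0.005,"y":0.1395,"z":-0.03,"spin":0}]'
python3 - <<'E'
from h import *
c=r.camera("top");P=cloud(c)
m=(np.hypot(P[...,0]-.533,P[...,1]+.213)<.06)&(P[...,2]>.016)&(P[...,2]<.04)
(cx,cy),rad=cv2.minEnclosingCircle(P[m][:,:2].astype(np.float32));print("big",cx,cy,rad,P[m].mean(0),P[m][:,2].std())
grip(.568,.1365,.125)
E
```

```text
time: 10.12
ee_pos: [0.5331, -0.2129, 0.0041]
eef_rot: [0.708, 0.706, -0.0, -0.0]
ft_force: [0.5, 1.0, -0.2]
width: 0.0796
time: 11.62
ee_pos: [0.5633, -0.0018, 0.1603]
eef_rot: [0.708, 0.706, 0.0, 0.0]
ft_force: [0.1, -0.2, -0.6]
width: 0.0798
time: 12.5
ee_pos: [0.5681, 0.135, 0.1289]
eef_rot: [0.708, 0.706, -0.0, 0.0]
ft_force: [-0.4, 0.0, 0.5]
width: 0.0799
big 0.5342799425125122 -0.21211256086826324 0.03210465610027313 [ 0.53378124 -0.21154971  0.02227358] 0.00199744023412984
0.133 1 [0.57 0.09] [0.57 0.09]
0.137 10 [0.559 0.09 ] [0.577 0.183]
0.141 19 [0.557 0.088] [0.58  0.183]
0.145 20 [0.557 0.086] [0.579 0.183]
0.149 19 [0.558 0.085] [0.579 0.184]
0.153 20 [0.558 0.086] [0.58  0.183]
0.157 20 [0.558 0.085] [0.578 0.183]
0.161 12 [0.561 0.087] [0.579 0.184]
0.165 18 [0.561 0.083] [0.58  0.186]
0.169 11 [0.563 0.088] [0.579 0.183]
0.173 13 [0.568 0.084] [0.58  0.186]
0.177 9 [0.569 0.083] [0.578 0.184]
0.181 9 [0.558 0.085] [0.58  0.095]
0.185 12 [0.558 0.082] [0.58  0.094]
0.189 5 [0.559 0.081] [0.58  0.089]
0.193 5 [0.563 0.087] [0.57  0.091]
0.197 4 [0.567 0.089] [0.575 0.091]
0.201 6 [0.568 0.087] [0.575 0.091]
0.205 10 [0.538 0.087] [0.599 0.22 ]
0.209 40 [0.533 0.053] [0.606 0.222]
0.213 51 [0.533 0.054] [0.607 0.222]
0.217 72 [0.532 0.052] [0.607 0.222]
0.221 109 [0.532 0.052] [0.607 0.222]
```

```bash
python3 -m creep '[{"x":0,"y":0.001,"z":-0.01,"spin":0},{"x":0,"y":0.001,"z":-0.02,"spin":0},{"x":0,"y":0.001,"z":-0.03,"spin":0},{"x":0,"y":0.001,"z":-0.037,"spin":0},{"x":0,"y":0.001,"z":-0.041,"spin":0},{"x":0,"y":0.001,"z":-0.042,"spin":0},{"x":0,"y":0.001,"z":-0.042,"spin":0}]' && python3 -m creep '[{"x":0,"y":0,"z":0,"spin":0},{"x":0,"y":0,"z":0,"spin":0},{"x":0,"y":0,"z":0,"spin":0},{"x":0,"y":0,"z":0,"spin":0},{"x":0,"y":0,"z":0,"spin":0},{"x":0,"y":0,"z":0,"spin":0},{"x":0,"y":0,"z":0,"spin":0}]' 0.042 15
```

```text
time: 13.48
ee_pos: [0.5683, 0.1377, 0.0875]
eef_rot: [0.708, 0.706, 0.0, 0.0]
ft_force: [0.1, -0.3, -0.8]
width: 0.08
time: 14.35
ee_pos: [0.5682, 0.1376, 0.0873]
eef_rot: [0.708, 0.706, 0.0, -0.0]
ft_force: [-0.2, -0.3, 0.6]
width: 0.0493
```

```bash
python3 -m creep '[{"x":0,"y":0,"z":0.008,"spin":0},{"x":0,"y":0,"z":0.025,"spin":0},{"x":0,"y":0,"z":0.045,"spin":0},{"x":0,"y":-0.01,"z":0.06,"spin":0},{"x":0,"y":-0.03,"z":0.07,"spin":0},{"x":-0.005,"y":-0.065,"z":0.07,"spin":0},{"x":-0.01,"y":-0.105,"z":0.07,"spin":0},{"x":-0.015,"y":-0.145,"z":0.07,"spin":0},{"x":-0.02,"y":-0.19,"z":0.07,"spin":0},{"x":-0.025,"y":-0.235,"z":0.07,"spin":0},{"x":-0.03,"y":-0.275,"z":0.07,"spin":0},{"x":-0.035,"y":-0.31,"z":0.07,"spin":0}]' && python3 -m creep '[{"x":0,"y":-0.025,"z":0,"spin":0},{"x":0,"y":-0.037,"z":-0.01,"spin":0},{"x":0,"y":-0.0405,"z":-0.03,"spin":0},{"x":0,"y":-0.0405,"z":-0.05,"spin":0},{"x":0,"y":-0.0405,"z":-0.07,"spin":0},{"x":0,"y":-0.0405,"z":-0.09,"spin":0},{"x":0,"y":-0.0405,"z":-0.105,"spin":0},{"x":0,"y":-0.0405,"z":-0.115,"spin":0},{"x":0,"y":-0.0405,"z":-0.12,"spin":0},{"x":0,"y":-0.0405,"z":-0.12,"spin":0}]'
python3 - <<'E'
from h import *
c=r.camera("scene");P=cloud(c);hsv=cv2.cvtColor(c["pixels"],cv2.COLOR_BGR2HSV)
w=(np.hypot(P[...,0]-.533,P[...,1]+.213)<.05)&(hsv[...,0]<26)&(hsv[...,1]>70)&(hsv[...,2]>90)
for a,b in((.015,.025),(.03,.06)):
  q=P[w&(P[...,2]>a)&(P[...,2]<b)];print(len(q),q.min(0).round(3),q.max(0).round(3),np.median(q[:,2]))
E
```

```text
time: 15.85
ee_pos: [0.5318, -0.1757, 0.1575]
eef_rot: [0.709, 0.706, -0.0, -0.0]
ft_force: [0.2, -0.3, -0.6]
width: 0.0494
time: 17.1
ee_pos: [0.5332, -0.2129, 0.0373]
eef_rot: [0.708, 0.706, 0.0, -0.0]
ft_force: [0.0, 0.4, 0.2]
width: 0.0493
126 [ 0.509 -0.241  0.015] [ 0.566 -0.181  0.025] 0.021602857218864756
117 [ 0.522 -0.241  0.037] [ 0.56  -0.18   0.058] 0.053527611702087585
```

```bash
python3 -m creep '[{"x":-0.0005,"y":0,"z":-0.006,"spin":0},{"x":-0.0005,"y":0,"z":-0.011,"spin":0},{"x":-0.0005,"y":0,"z":-0.014,"spin":0},{"x":-0.0005,"y":0,"z":-0.015,"spin":0},{"x":-0.0005,"y":0,"z":-0.015,"spin":0}]';python3 -m creep '[{"x":0,"y":0,"z":-0.001,"spin":0},{"x":0,"y":0,"z":-0.001,"spin":0}]';python3 -m creep '[{"x":0,"y":0,"z":-0.0007,"spin":0},{"x":0,"y":0,"z":-0.0007,"spin":0}]'
```

```text
time: 17.77
ee_pos: [0.5327, -0.2129, 0.0223]
eef_rot: [0.708, 0.706, 0.0, -0.0]
ft_force: [-0.1, -0.5, -0.6]
width: 0.0493
time: 18.02
ee_pos: [0.5327, -0.2129, 0.0213]
eef_rot: [0.708, 0.706, 0.0, -0.0]
ft_force: [0.0, 0.3, 0.5]
width: 0.0493
time: 18.27
ee_pos: [0.5328, -0.2129, 0.0208]
eef_rot: [0.708, 0.706, 0.0, 0.0]
ft_force: [-0.7, 0.1, 2.9]
width: 0.0495
```

```bash
python3 -m creep '[{"x":0,"y":0,"z":0.0003,"spin":0},{"x":0,"y":0,"z":0.0003,"spin":0},{"x":0,"y":0,"z":0.0003,"spin":0},{"x":0,"y":0,"z":0.0003,"spin":0}]' 0.068 15 && python3 -m creep '[{"x":0,"y":0,"z":0.005,"spin":0},{"x":0,"y":0,"z":0.015,"spin":0},{"x":0,"y":0,"z":0.035,"spin":0},{"x":0,"y":0,"z":0.065,"spin":0},{"x":0,"y":0,"z":0.095,"spin":0},{"x":0,"y":0.01,"z":0.125,"spin":-9},{"x":-0.005,"y":0.03,"z":0.14,"spin":-18},{"x":-0.01,"y":0.06,"z":0.14,"spin":-27},{"x":-0.015,"y":0.1,"z":0.14,"spin":-36},{"x":-0.02,"y":0.14,"z":0.14,"spin":-45},{"x":-0.025,"y":0.18,"z":0.14,"spin":-54},{"x":-0.03,"y":0.22,"z":0.14,"spin":-63}]' && python3 -m creep '[{"x":-0.005,"y":0.04,"z":0,"spin":-8},{"x":-0.01,"y":0.08,"z":0,"spin":-16},{"x":-0.015,"y":0.12,"z":0,"spin":-23},{"x":-0.02,"y":0.155,"z":0,"spin":-23},{"x":-0.024,"y":0.178,"z":0,"spin":-23},{"x":-0.025,"y":0.186,"z":0,"spin":-23},{"x":-0.025,"y":0.186,"z":0,"spin":-23}]'
python3 - <<'E'
from h import *
snap("top","t4.png",(280,180,390,290),5)
c=load("top");P=cloud(c)
d=np.hypot(P[...,0]-.533,P[...,1]+.213)<.06
for a,b in((.016,.028),(.03,.05)):
  q=P[d&(P[...,2]>a)&(P[...,2]<b)];print(len(q),cv2.minEnclosingCircle(q[:,:2].astype(np.float32)),np.median(q[:,2]),q[:,2].std())
grip(.478,.193,.165)
s=load("scene");
c=r.camera("scene");P=cloud(c);m=(P[...,2]>.115)&(P[...,2]<.135)&(abs(P[...,0]-.478)<.04)&(abs(P[...,1]-.193)<.07)
q=P[m];print("handle",len(q),q.mean(0),np.median(q,0),np.polyfit(q[:,1],q[:,0],1),q[:,2].max(),q.min(0),q.max(0))
E
```

```text
time: 18.77
ee_pos: [0.5327, -0.2129, 0.0208]
eef_rot: [0.708, 0.706, -0.0, -0.0]
ft_force: [0.8, 0.6, 0.0]
width: 0.0671
time: 20.27
ee_pos: [0.5026, 0.0083, 0.1618]
eef_rot: [0.973, 0.23, 0.001, -0.0]
ft_force: [1.3, 0.2, 0.3]
width: 0.0682
time: 21.15
ee_pos: [0.4779, 0.1927, 0.1612]
eef_rot: [0.999, 0.034, 0.0, 0.0]
ft_force: [0.6, -0.5, 0.1]
width: 0.0677
148 ((0.5338826179504395, -0.21205651760101318), 0.03200593963265419) 0.02235115418426989 0.002092765387560144
269 ((0.5337658524513245, -0.2120337188243866), 0.0249965600669384) 0.03842393263263091 0.0021441578798267356
0.165 2 [0.436 0.195] [0.44  0.195]
0.169 15 [0.436 0.178] [0.52  0.201]
0.173 21 [0.433 0.178] [0.521 0.203]
0.177 20 [0.437 0.178] [0.52  0.204]
0.181 25 [0.437 0.18 ] [0.522 0.206]
0.185 22 [0.435 0.18 ] [0.522 0.206]
0.189 22 [0.435 0.179] [0.522 0.205]
0.193 15 [0.436 0.182] [0.521 0.205]
0.197 15 [0.431 0.185] [0.521 0.204]
0.201 14 [0.431 0.185] [0.524 0.205]
0.205 16 [0.432 0.191] [0.519 0.204]
0.209 12 [0.429 0.193] [0.523 0.206]
0.213 9 [0.432 0.178] [0.523 0.205]
0.217 10 [0.431 0.181] [0.522 0.205]
0.221 2 [0.438 0.183] [0.438 0.187]
0.225 3 [0.437 0.187] [0.439 0.19 ]
0.229 3 [0.437 0.192] [0.44  0.194]
0.233 2 [0.436 0.193] [0.437 0.196]
0.237 27 [0.39  0.168] [0.566 0.232]
0.241 43 [0.396 0.162] [0.567 0.234]
0.245 74 [0.395 0.158] [0.568 0.233]
0.249 63 [0.394 0.162] [0.568 0.235]
0.253 78 [0.393 0.16 ] [0.567 0.233]
0.257 48 [0.394 0.181] [0.561 0.233]
0.261 132 [0.395 0.162] [0.573 0.234]
0.265 47 [0.392 0.163] [0.574 0.235]
handle 163 [0.48163443 0.19910744 0.12636988] [0.48190691 0.20299413 0.12696508] [-0.07994894  0.49755286] 0.13221973829626343 [0.4711838  0.13777271 0.11559806] [0.48992891 0.24628432 0.13221974]
```

View pics/t4.png

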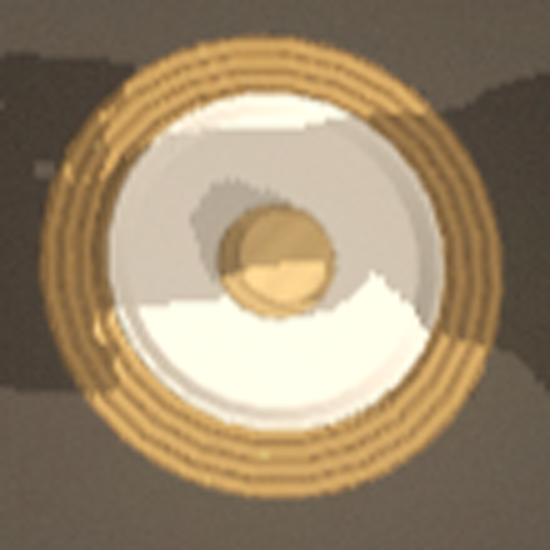

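The stack is good: centres within 1 mm of each other and of the plate, with tops at 0.0224 and 0.0384. In the picture both discs are concentric, around (276,262). Now descending on the handle.

```bash
python3 -m creep '[{"x":0.0005,"y":0,"z":-0.01,"spin":0},{"x":0.0005,"y":0,"z":-0.025,"spin":0},{"x":0.0005,"y":0,"z":-0.04,"spin":0},{"x":0.0005,"y":0,"z":-0.052,"spin":0},{"x":0.0005,"y":0,"z":-0.06,"spin":0},{"x":0.0005,"y":0,"z":-0.0625,"spin":0},{"x":0.0005,"y":0,"z":-0.0625,"spin":0}]'
python3 - <<'E'
from h import *
grip(.478,.193,.103)
snap("scene","s5.png",(290,170,400,260),6.5)
R=np.hypot(.14,.043);a0=np.arctan2(.043,.14)
for th in range(3,49,3):
    a=a0+np.radians(th);d=.14-R*np.cos(a);print(th,(d*.997).round(4),(d*.073).round(4),(R*np.sin(a)-.043).round(4))
E
```

```text
time: 22.18
ee_pos: [0.4783, 0.1932, 0.0985]
eef_rot: [0.999, 0.034, 0.0, -0.0]
ft_force: [0.3, 0.2, 0.2]
width: 0.0685
0.091 3 [0.531 0.07 ] [0.567 0.126]
0.103 1 [0.441 0.195] [0.441 0.195]
0.107 20 [0.436 0.181] [0.522 0.206]
0.111 20 [0.433 0.179] [0.522 0.204]
0.115 18 [0.436 0.183] [0.522 0.204]
0.119 24 [0.437 0.18 ] [0.522 0.204]
0.123 13 [0.436 0.186] [0.522 0.207]
0.127 13 [0.441 0.183] [0.522 0.206]
0.131 17 [0.434 0.186] [0.523 0.206]
0.135 10 [0.433 0.19 ] [0.519 0.205]
0.139 8 [0.434 0.191] [0.523 0.205]
0.143 12 [0.431 0.18 ] [0.526 0.208]
0.147 6 [0.432 0.198] [0.522 0.206]
0.151 6 [0.437 0.183] [0.523 0.207]
0.155 5 [0.438 0.185] [0.523 0.206]
0.159 1 [0.438 0.188] [0.438 0.188]
0.163 2 [0.439 0.192] [0.439 0.193]
0.167 2 [0.438 0.194] [0.44  0.198]
0.171 2 [0.436 0.196] [0.437 0.197]
0.175 19 [0.437 0.165] [0.567 0.233]
0.179 50 [0.393 0.161] [0.567 0.235]
0.183 56 [0.39  0.163] [0.567 0.234]
0.187 67 [0.395 0.163] [0.568 0.235]
0.191 63 [0.392 0.162] [0.567 0.235]
0.195 67 [0.391 0.167] [0.571 0.234]
0.199 126 [0.382 0.162] [0.573 0.234]
0.203 35 [0.385 0.16 ] [0.574 0.236]
3 0.0024 0.0002 0.0073
6 0.0052 0.0004 0.0144
9 0.0084 0.0006 0.0214
12 0.012 0.0009 0.0282
15 0.0159 0.0012 0.0348
18 0.0201 0.0015 0.0412
21 0.0246 0.0018 0.0473
24 0.0295 0.0022 0.0532
27 0.0347 0.0025 0.0589
30 0.0401 0.0029 0.0642
33 0.0459 0.0034 0.0693
36 0.0519 0.0038 0.0741
39 0.0581 0.0043 0.0785
42 0.0645 0.0047 0.0826
45 0.0712 0.0052 0.0864
48 0.078 0.0057 0.0898
```

View pics/s5.png

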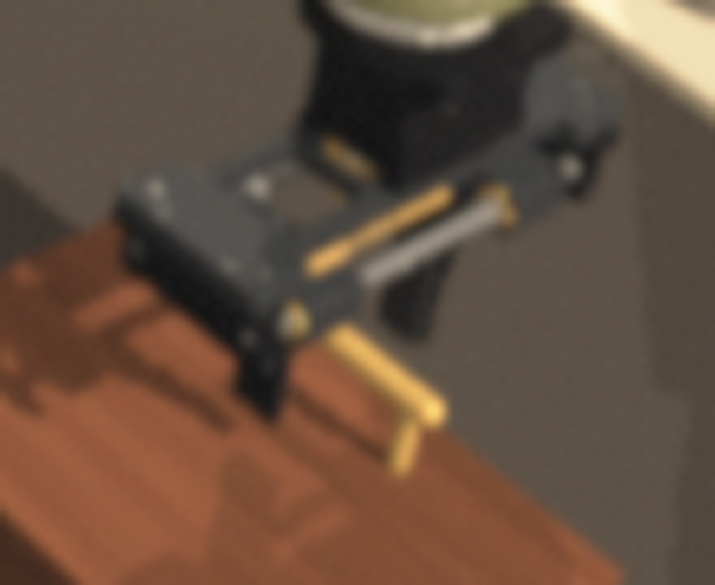

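The bar lies between the open fingers, with tips at crop (262,410) and (405,335). Closing.

```bash
python3 -m creep '[{"x":0,"y":0,"z":0,"spin":0},{"x":0,"y":0,"z":0,"spin":0},{"x":0,"y":0,"z":0,"spin":0},{"x":0,"y":0,"z":0,"spin":0},{"x":0,"y":0,"z":0,"spin":0},{"x":0,"y":0,"z":0,"spin":0},{"x":0,"y":0,"z":0,"spin":0},{"x":0,"y":0,"z":0,"spin":0},{"x":0,"y":0,"z":0,"spin":0},{"x":0,"y":0,"z":0,"spin":0}]' 0.0 25
```

```text
time: 23.52
ee_pos: [0.4802, 0.1933, 0.0988]
eef_rot: [0.999, 0.034, 0.002, -0.0]
ft_force: [8.4, 2.0, -7.1]
width: 0.0104
```

```bash
python3 -m creep '[{"x":0.002,"y":0,"z":0,"spin":0},{"x":0.003,"y":0,"z":0.004,"spin":0},{"x":0.0044,"y":0,"z":0.0073,"spin":0},{"x":0.0072,"y":0.0004,"z":0.0144,"spin":0},{"x":0.0104,"y":0.0006,"z":0.0214,"spin":0},{"x":0.014,"y":0.0009,"z":0.0282,"spin":0},{"x":0.0179,"y":0.0012,"z":0.0348,"spin":0},{"x":0.0221,"y":0.0015,"z":0.0412,"spin":0},{"x":0.0266,"y":0.0018,"z":0.0473,"spin":0},{"x":0.0315,"y":0.0022,"z":0.0532,"spin":0},{"x":0.0315,"y":0.0022,"z":0.0532,"spin":0}]'
cat >> h.py <<'E'
def lid(show=False):
    """angle from lid plane: use box-frame section of brown points above z .092"""
    for n in ("scene","top"):
        c=r.camera(n);P=cloud(c);hsv=cv2.cvtColor(c["pixels"],cv2.COLOR_BGR2HSV)
        ex=np.array([.9972,.0750]);ey=np.array([-.075,.9972]);o=np.array([.535,.197])
        a=(P[...,:2]-o)@ex;b=(P[...,:2]-o)@ey
        m=(abs(b)<.125)&(a>-.15)&(a<.08)&(P[...,2]>.1)&(hsv[...,0]<16)&(hsv[...,1]>100)&(hsv[...,2]>25)&(hsv[...,2]<190)
        m=cv2.erode(m.astype(np.uint8),np.ones((3,3)))>0
        A=np.c_[a[m],b[m],P[m][:,2]]
        if len(A)<30: print(n,len(A)); continue
        best=None;rng=np.random.default_rng(0)
        for _ in range(300):
            p=A[rng.choice(len(A),3,False)];nn=np.cross(p[1]-p[0],p[2]-p[0]);l=np.linalg.norm(nn)
            if l<1e-6: continue
            nn/=l;i=abs((A-p[0])@nn)<.004
            if best is None or i.sum()>best.sum(): best=i
        Q=A[best];nn=np.linalg.svd(Q-Q.mean(0))[2][2];nn*=np.sign(nn[2])
        print(n,len(A),best.sum(),"n",nn.round(3),"angle",np.degrees(np.arctan2(nn[0],nn[2])).round(2),"a",Q[:,0].min().round(3),Q[:,0].max().round(3),"zmax",Q[:,2].max().round(4), "hinge z at a=.085", (Q.mean(0)[2]-(nn[0]*(.085-Q.mean(0)[0])+nn[1]*(-Q.mean(0)[1]))/nn[2]).round(4))
E
python3 -c "
from h import *
lid()"
```

```text
time: 24.9
ee_pos: [0.5086, 0.195, 0.1524]
eef_rot: [0.999, 0.034, -0.001, 0.0]
ft_force: [-11.7, -0.3, 5.4]
width: 0.0104
scene 3597 3531 n [ 0.398 -0.003  0.917] angle 23.45 a -0.066 0.059 zmax 0.1561 hinge z at a=.085 0.0888
top 1698 1687 n [ 0.394 -0.004  0.919] angle 23.17 a -0.069 0.059 zmax 0.1578 hinge z at a=.085 0.0902
```

```bash
python3 -m creep '[{"x":0.001,"y":0.0002,"z":0.003,"spin":0},{"x":0.004,"y":0.0003,"z":0.0057,"spin":0},{"x":0.0091,"y":0.0007,"z":0.011,"spin":0},{"x":0.0149,"y":0.0012,"z":0.0161,"spin":0},{"x":0.0209,"y":0.0016,"z":0.0209,"spin":0},{"x":0.0271,"y":0.0021,"z":0.0253,"spin":0},{"x":0.0335,"y":0.0025,"z":0.0294,"spin":0},{"x":0.037,"y":0.0028,"z":0.0315,"spin":0},{"x":0.0402,"y":0.003,"z":0.0332,"spin":0},{"x":0.0402,"y":0.003,"z":0.0332,"spin":0},{"x":0.0402,"y":0.003,"z":0.0332,"spin":0}]';python3 -c "
from h import *
lid()"
```

```text
time: 26.38
ee_pos: [0.5502, 0.1978, 0.1865]
eef_rot: [0.999, 0.034, 0.0, -0.0]
ft_force: [-7.3, -3.2, 9.6]
width: 0.0098
scene 4267 4194 n [ 0.701 -0.008  0.713] angle 44.53 a -0.031 0.076 zmax 0.2056 hinge z at a=.085 0.0907
top 1307 1307 n [ 0.699 -0.007  0.715] angle 44.33 a -0.034 0.072 zmax 0.2088 hinge z at a=.085 0.0927
```

```bash
python3 -m creep '[{"x":0.0003,"y":0,"z":0.001,"spin":0},{"x":0.0005,"y":0,"z":0.002,"spin":0},{"x":0.0005,"y":0,"z":0.002,"spin":0},{"x":0.0005,"y":0,"z":0.002,"spin":0},{"x":0.0005,"y":0,"z":0.002,"spin":0}]';python3 -c "
from h import *
lid()
snap('scene','s6.png',(140,90,440,330),2.6)
c=r.camera('top');P=cloud(c)
d=np.hypot(P[...,0]-.533,P[...,1]+.213)<.06
for a,b in((.016,.028),(.03,.05)):
  q=P[d&(P[...,2]>a)&(P[...,2]<b)];print(len(q),cv2.minEnclosingCircle(q[:,:2].astype(np.float32)))
s=r.read_state();print(s['joint_vel'],s['ft_force'],s['ee_pos'])
"
```

```text
time: 27.1
ee_pos: [0.5505, 0.1978, 0.1868]
eef_rot: [0.999, 0.034, 0.0, 0.0]
ft_force: [-2.6, -4.1, -0.0]
width: 0.0099
scene 4276 4201 n [ 0.702 -0.007  0.712] angle 44.58 a -0.031 0.075 zmax 0.2059 hinge z at a=.085 0.0909
top 1295 1295 n [ 0.7   -0.007  0.714] angle 44.41 a -0.034 0.073 zmax 0.2086 hinge z at a=.085 0.0928
149 ((0.533782422542572, -0.2120206654071808), 0.03190109506249428)
270 ((0.5334189534187317, -0.21198181807994843), 0.025293782353401184)
[-0.00155041  0.00201695 -0.00181358  0.0010322   0.00110305 -0.00110643
  0.0005907 ] [-3.17196852 -4.0864482  -0.09254017] [0.5504288  0.19784565 0.18675623]
```

View pics/s6.png

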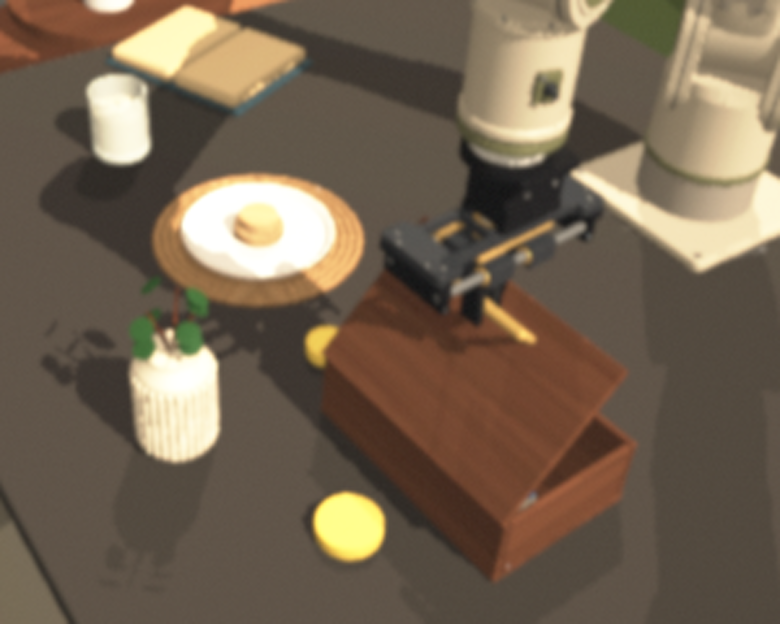

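The lid is open with the gripper holding its handle (crop 500,315), the stack is on the plate (260,223), and nothing else has moved. One small trim of about 0.4°, then I hand in.

```bash
python3 -m creep '[{"x":0.0005,"y":0,"z":0.0003,"spin":0},{"x":0.001,"y":-0.0008,"z":0.0005,"spin":0},{"x":0.001,"y":-0.0008,"z":0.0005,"spin":0},{"x":0.001,"y":-0.0008,"z":0.0005,"spin":0},{"x":0.001,"y":-0.0008,"z":0.0005,"spin":0}]';python3 -c "
from h import *
lid()
r.close_job()"
```

```text
time: 27.92
ee_pos: [0.5513, 0.1979, 0.1872]
eef_rot: [0.999, 0.034, 0.0, -0.0]
ft_force: [-3.0, -0.5, -2.0]
width: 0.0098
scene 4249 4170 n [ 0.708 -0.006  0.707] angle 45.04 a -0.03 0.076 zmax 0.2059 hinge z at a=.085 0.0908
top 1310 1310 n [ 0.704 -0.007  0.71 ] angle 44.72 a -0.033 0.074 zmax 0.2084 hinge z at a=.085 0.0931
the job is handed in; nothing more can be done
```

I set the larger disc flat on the plate and the smaller one on top of it, then opened the lid. The job was handed in at about 28 s with the gripper still holding the handle.

- **Stack:** both discs measure within about 1 mm of each other and of the plate's middle, with their tops at 22 mm and 38 mm as expected. I released each one only after it had touched down.
- **Lid:** the two cameras measured 45.0° and 44.7° just before hand-in. An estimate from the arm's own path, made just before the last small adjustments, gave 43–45°. The wrist force was under 4 N.
- **Other objects:** I left the vase, candle, bird and yellow discs alone, and the last picture shows the vase, candle and yellow discs standing. The bird is outside that picture.
- **Disagreement:** the robot's reported tool height was about 30 mm below what both cameras showed. I worked from the cameras, and the touchdown heights then came out as predicted.
- **Refused move:** my first move command was rejected for its format, so nothing moved.

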